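Show which jar is badly stoppered, then shut it

ROBOT

A 6-joint arm with a two-finger parallel gripper is mounted at the origin on the work surface. World frame = base frame: x ahead of the robot, y to its left, z up, the work surface at z = 0. Lengths are in mm, angles in rad, forces in N, time in s.
With the tool pointing down it reaches from about 400 to 825 mm from the base axis. Payload 7 kg.
Tool frame: the origin (TCP) lies midway between the tips of the shut fingers; the grasp point (between the pads) lies 19 mm behind it (pinch_z is the distance from the TCP to the grasp point, in mm); z points along the fingers, y is the line along which they close (so a half turn about z gives the same grasp; the last joint's range is limited). The gripper opens to 88 mm and grips with 3 to 60 N. Pads are 19 mm wide; open, the fingers measure 130 mm over their backs; the gripper's body (78 mm by 193 mm) begins 47 mm behind the grasp point.
Start: joints at [-0.9, 0.359, 0.012, 0, -1.224, -0.288], TCP at [252.098, -626.132, 193.761] pointing down, gripper open.
Joint ranges: [-3.07, 3.07], [-1.43, 2.12], [-1.02, 1.25], [-3.03, 1.67], [-3.05, -0], [-3.03, 3.03]. Speed limits (rad/s): [2.39, 2.39, 3.01, 3.14, 3.14, 3.14].

INTERFACE

Orientations are given as a unit quaternion [w, x, y, z].
In Python, from bench import get_obs, grab_frame, get_calibration, close_job, pinch_z gives the robot as it stands. The module is installed in compiled form; this text tells all that it offers.
- The arm moves only by the tool apply_moves, never from a script. Its argument "increments" is a list of rows, each an object with "twist": the turn, a rotation vector about the tool's x, y, z in degrees, a list of three; "delta_pos": the shift along the tool's x, y, z in cm, a list of three; "fingers": the opening in per cent of the stroke, from 0 (shut) to 100 (fully open). In form: [{"twist": [wx, wy, wz], "delta_pos": [tx, ty, tz], "fingers": fingers}, ...]. A call has 1 to 5 rows; each row shifts and turns the commanded pose from where the row before left it, along the tool's axes as they then stand; what a row does not reach is not made up. A row lasts 1/10 s, in which the tool goes at most 50 mm and 8.59 degrees, less where a joint would pass 70% of its speed; a pose out of reach is approached as far as the arm can. A call with a gripper value outside its range is refused whole. The fingers move at their own pace and stop on an object; "squeeze" is the grip in N (left out, the last holds). Time passes only in rows, so rows that do not move let the fingers close. It gives the time, the measured TCP pose, the force, the opening and the grip force at its end, in the units of the state.
- get_obs(): the state, without advancing time (a new reading comes with each control period).
- grab_frame(name): name is "scene" or "top" or "wrist"; returns the picture (420x560x3 uint8, red, green, blue); there is no depth.
- get_calibration(name): a dict with "fx", "fy", "cx", "cy" (pixels), "eye" and "attitude" of the camera in the world; the wrist camera has in their place "tool_from_camera" (4x4, takes a point from camera to tool coordinates, whose origin is the TCP and whose axes are the flange's). Camera axes: x right, y down, z forward; pixel columns grow to the right and rows downward; lengths in mm; the calibration is good to about 2 mm. The wrist camera is an equidistant fisheye: a pixel r from the principal point sees the ray r / f radians off the axis. A picture is of the moment at which its call begins: read the wrist's pose just before it. get_calibration takes no time and is no camera call.
- close_job(): hands the job in; it is judged then, once.
The state is a dict: "time": time; "joint_positions": joint angles; "joint_vel": joint speeds; "effort": joint torques, N m; "tool_pos": TCP position; "tool_rot": TCP orientation; "ft_force": force on the tool from outside, world axes, zero at the start; "moment": the same for the moment, N m; "opening": opening from 0.0 (shut) to 1.0 (fully open); "grasp_force": force on a finger pad.
Only numpy, scipy, OpenCV 4.12 (cv2) and the standard library are available. Lean on these libraries where they do the work, as an engineer would, in place of code of your own. Each camera call takes 0.05 s, during which the arm holds its last target. There are 200 camera calls.

TASK

One of the three green glass jars has a cork that has not been pushed in. Show me which: point down at that cork with your fingertips two or three centimetres above its middle, not touching, and stay there for at least two seconds. Then press it fully home with your fingertips and back away, leaving the jar standing where it is, not lifted or dragged or pressed with undue force, and everything else on the counter untouched.

Things in the scene. Friction and masses are not known exactly. Their poses are not given: they have to be found in the camera images.
- jar_a: Green glass storage jar, loose, about 0.5 kg, the one with the raised stopper; which of the three places it stands in changes. Body 90 mm across, narrowing to a neck 64 mm across; glass rim 120 mm above the counter. Origin: centre of the underside, z up. Its stopper is centred on the jar's axis.
- stopper_top (a point): Middle of the top face of the raised stopper, z up: a flat cork cylinder 44 mm across on the jar's axis. It moves with the stopper: 139 to 144 mm above the counter at the start, 128 mm when fully home (the stopper then still shows 8 mm above the glass rim, like those of the other two jars).
- stopper (a joint): How far the stopper is pressed in, m: 0 to 0.005 at the start, 0.016 fully home against a firm stop. It slides straight down under a push of about 5 N, a little more when pushed faster, stays where it is left, and does not come out of the jar.
- jar_b: Green glass storage jar, loose, about 0.5 kg, a sound one. Body 90 mm across, narrowing to a neck 64 mm across; glass rim 120 mm above the counter. Origin: centre of the underside, z up. Its stopper, 44 mm across, is home and does not move: top at 128 mm.
- jar_c: Green glass storage jar, loose, about 0.5 kg, the other sound one. Body 90 mm across, narrowing to a neck 64 mm across; glass rim 120 mm above the counter. Origin: centre of the underside, z up. Its stopper, 44 mm across, is home and does not move: top at 128 mm.
- rice_bowl: White porcelain rice bowl, loose, 114 mm across and 55 mm high. Origin: centre of the underside.
- wok_lid: Domed stainless wok lid, loose, 260 mm across, with a dark wooden knob 42 mm across, top at 86 mm. Origin: centre of the underside.
- tongs: Bamboo tongs lying flat, loose, 250 mm long along their own x, about 80 mm wide at the open end, 12 mm high. Origin: middle, on the counter.
- garlic_press: Aluminium garlic press lying open as a V, loose, 200 mm long along its own x (pivot at +x), about 120 mm across the open handles, 26 mm high. Origin: near the middle, on the counter.
Things that resemble listed ones, but are neither listed nor needed, are in the scene too. Leave any red or yellow look-alike of the jar_a alone.

How it is judged:
By the outcome, as a careful person would: the job done as asked, in the order asked, and still so for the second after the job is handed in, with the robot touching nothing.
It also fails if it takes over 38 s, if anything falls off the work surface, if the arm or the gripper's body presses on something with over 40 N, if the wrist force passes 120 N, or if a joint passes its speed limit or range.

## Working session

There is one attempt and no reset: what is moved stays moved. The work goes in short steps, Python scripts to look and compute and a tool call to move; the robot and the scene stay as the last step left them, time stands still between calls to the robot, and variables do not carry over. Pictures are saved under pics/ and viewed, at most 10 in all, crops included, and the job is handed in when it is done.

Besides the shell and the picture viewer there is one more tool, called after "Request:" by a JSON object that holds its "op" and its "data", one argument or row to a line. apply_moves: Moves the arm, as the interface text tells. Its arguments: {"type":"object","properties":{"increments":{"type":"array","items":{"type":"object","properties":{"twist":{"type":"array","items":{"type":"number"}},"delta_pos":{"type":"array","items":{"type":"number"}},"fingers":{"type":"number"}}}},"squeeze":{"type":"number"}},"required":["increments"]}

```bash
mkdir -p pics
python3 - <<'E'
from bench import *
import cv2
o=get_obs();print(o['time'],o['tool_pos'],o['tool_rot'],o['opening'],pinch_z)
for n in('scene','top'):
    cv2.imwrite(f'pics/{n}0.png',grab_frame(n)[:,:,::-1]);print(n,get_calibration(n))
print(get_calibration('wrist'))
E
```

```text
0.0 [ 251.87550324 -625.66329635  192.82768635] [-2.43212723e-04 -1.90165643e-01  9.81751668e-01  7.94256467e-04] 1.0014203676304372 18.8
scene {'fx': 384.0441959236736, 'fy': 384.0441959236736, 'cx': 282.95589142556054, 'cy': 215.74002073465203, 'eye': array([ 959.19753644, -606.35040705,  737.12766477]), 'attitude': array([-0.39782972,  0.8749248 ,  0.2526404 , -0.11140437])}
top {'fx': 495.29575615754374, 'fy': 495.29575615754374, 'cx': 276.9741829823846, 'cy': 211.28369061991242, 'eye': array([ 243.8233532 ,   13.08988199, 1662.34649667]), 'attitude': array([-0.07145243,  0.71089506, -0.69591958,  0.07224059])}
{'fx': 325.19226210127806, 'fy': 325.19226210127806, 'cx': 282.7788571596775, 'cy': 211.11183407085198, 'tool_from_camera': array([[ 3.90089796e-05, -9.53588758e-01, -3.01112069e-01,
         8.22968229e+01],
       [ 9.99999909e-01, -9.04136980e-05,  4.15879916e-04,
        -3.16650899e-01],
       [-4.23803068e-04, -3.01112058e-01,  9.53588669e-01,
        -1.90834486e+02],
       [ 0.00000000e+00,  0.00000000e+00,  0.00000000e+00,
         1.00000000e+00]])}
```

View pics/scene0.png

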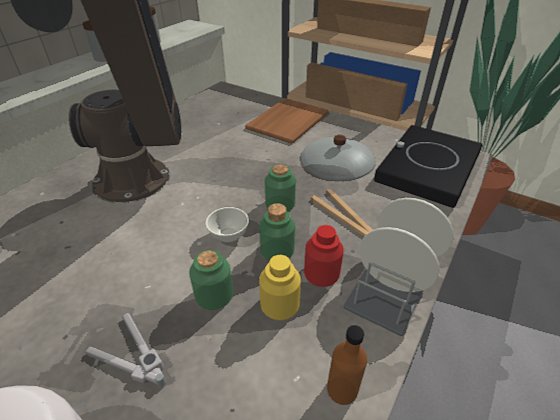

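View pics/top0.png

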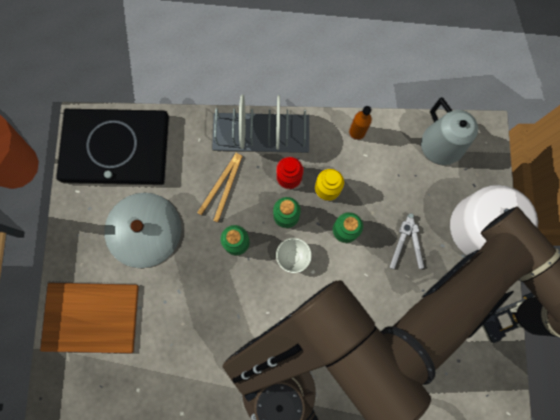

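The scene view shows green jars with corks at about (280,172), (277,212) and (207,260). In the top view they are at (234,238), (287,210) and (347,226). The red jar (scene 323,240) and yellow jar (scene 280,270) are look-alikes to leave alone. I'll triangulate the three corks and check them in one crop.

```bash
cat > h.py <<'E'
import numpy as np, cv2
from bench import *
from scipy.spatial.transform import Rotation as R
def rot(q): return R.from_quat(np.r_[q[1:],q[0]])
def ray(c,p):
    d=np.array([(p[0]-c['cx'])/c['fx'],(p[1]-c['cy'])/c['fy'],1.])
    return np.array(c['eye']),rot(c['attitude']).apply(d/np.linalg.norm(d))
def tri(a,b):
    (p,u),(q,v)=a,b
    s=np.linalg.lstsq(np.c_[u,-v],q-p,rcond=None)[0]
    x,y=p+s[0]*u,q+s[1]*v
    return (x+y)/2,np.linalg.norm(x-y)
def plane(r,z): return r[0]+r[1]*(z-r[0][2])/r[1][2]
def cork(img):
    h=cv2.cvtColor(img,cv2.COLOR_RGB2HSV)
    return cv2.inRange(h,(5,70,70),(22,255,255))
E
python3 - <<'E'
from h import *
I={n:cv2.imread(f'pics/{n}0.png')[:,:,::-1].copy() for n in('scene','top')}
C={n:get_calibration(n) for n in I}
S={'scene':[(280,172),(277,212),(207,260)],'top':[(234,236),(287,210),(347,226)]}
P={}
for n in I:
    k,l,s,c=cv2.connectedComponentsWithStats(cork(I[n]))
    P[n]=[]
    for g in S[n]:
        i=min((i for i in range(1,k) if s[i,4]>15),key=lambda i:np.hypot(*(c[i]-g)))
        P[n].append(c[i]);print(n,g,c[i].round(1),s[i])
for a,b in zip(P['scene'],P['top']):
    print(tri(ray(C['scene'],a),ray(C['top'],b)))
    for z in (128,141): print(z,plane(ray(C['scene'],a),z).round(1),plane(ray(C['top'],b),z).round(1))
a=cv2.resize(I['scene'][150:310,180:320],None,fx=3.4,fy=3.4,interpolation=cv2.INTER_CUBIC)
cv2.imwrite('pics/crop.png',a[:,:,::-1])
E
```

```text
scene (280, 172) [279.9 169.4] [273 165  15  10 127]
scene (277, 212) [276.6 211.8] [268 203  18  19 274]
scene (207, 260) [207.3 258.7] [197 251  21  17 270]
top (234, 236) [233.  236.6] [227 230  13  14 133]
top (287, 210) [286.8 206.9] [280 201  14  13 142]
top (347, 226) [350.4 223.4] [344 218  14  12 136]
(array([477.90707996, 151.44597191, 124.2866758 ]), np.float64(1.522116350893114))
128 [481.3 147.5 128. ] [476.7 150.6 128. ]
141 [491.5 131.4 141. ] [474.8 149.5 141. ]
(array([574.82719125, -15.7103703 , 132.70023552]), np.float64(1.070330002606517))
128 [572.2 -10.7 128. ] [575.4 -16.1 128. ]
141 [580.5 -23.4 141. ] [572.6 -15.9 141. ]
(array([ 527.68948684, -217.27944199,  124.53678008]), np.float64(1.3937282205228896))
128 [ 530.6 -219.   128. ] [ 526.6 -217.3  128. ]
141 [ 539.7 -227.2  141. ] [ 524.2 -215.3  141. ]
```

View pics/crop.png

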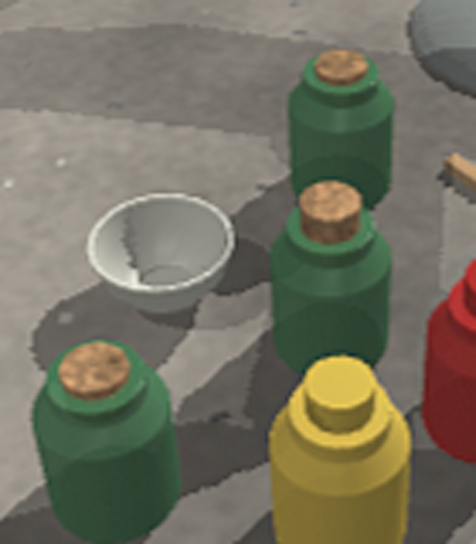

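The crop shows three corks. Only the middle jar's, at scene (277,212), stands well proud of the rim, and it triangulates highest, at about (573,-16,141). The other two are flush, so I choose the middle one. I'll move +y first to stay clear of the white appliance, closing the fingers on the way.

Request:
{"op": "apply_moves", "data": {
  "increments": [
    {"delta_pos": [-2.4, 3.9, -0.5], "fingers": 0},
    {"delta_pos": [-2.4, 3.9, -0.5], "fingers": 0},
    {"delta_pos": [-2.4, 3.9, -0.5], "fingers": 0},
    {"delta_pos": [-2.4, 3.9, -0.5], "fingers": 0},
    {"delta_pos": [-2.4, 3.9, -0.5], "fingers": 0}
  ],
  "squeeze": 20
}}

```text
validation failed for argument at $.in...
```

Request:
{"op": "apply_moves", "data": {
  "increments": [
    {"delta_pos": [-4.0, 2.5, 0], "fingers": 0},
    {"delta_pos": [-4.0, 2.5, 0], "fingers": 0},
    {"delta_pos": [-4.0, 2.5, 0], "fingers": 0},
    {"delta_pos": [-4.0, 2.5, 0], "fingers": 0},
    {"delta_pos": [-4.0, 2.5, 0], "fingers": 0}
  ]
}}

```text
validation failed for argument at $.in...
```

Request:
{"op": "apply_moves", "data": {
  "increments": [
    {"delta_pos": [-4.0, 2.5, 0], "fingers": 0},
    {"delta_pos": [-4.0, 2.5, 0], "fingers": 0},
    {"delta_pos": [-4.0, 2.5, 0], "fingers": 0},
    {"delta_pos": [-4.0, 2.5, 0], "fingers": 0},
    {"delta_pos": [0, 0, 0], "fingers": 0}
  ]
}}

```text
validation failed for argument at $.in...
```

Rows probably need the twist too.

Request:
{"op": "apply_moves", "data": {
  "increments": [
    {"twist": [0, 0, 0], "delta_pos": [-2.4, 3.9, -0.5], "fingers": 0},
    {"twist": [0, 0, 0], "delta_pos": [-2.4, 3.9, -0.5], "fingers": 0},
    {"twist": [0, 0, 0], "delta_pos": [-2.4, 3.9, -0.5], "fingers": 0},
    {"twist": [0, 0, 0], "delta_pos": [-2.4, 3.9, -0.5], "fingers": 0},
    {"twist": [0, 0, 0], "delta_pos": [-2.4, 3.9, -0.5], "fingers": 0}
  ],
  "squeeze": 20
}}

```text
time: 0.6
tool_pos: [290.3, -398.6, 218.5]
tool_rot: [-0.0, -0.19, 0.982, 0.0]
ft_force: [1.8, 1.1, 1.2]
opening: 0.61
grasp_force: 0.0
```

Request:
{"op": "apply_moves", "data": {
  "increments": [
    {"twist": [0, 0, 0], "delta_pos": [-4.0, 2.5, 0], "fingers": 0},
    {"twist": [0, 0, 0], "delta_pos": [-4.0, 2.5, 0], "fingers": 0},
    {"twist": [0, 0, 0], "delta_pos": [-4.0, 2.5, 0], "fingers": 0},
    {"twist": [0, 0, 0], "delta_pos": [-4.0, 2.5, 0], "fingers": 0},
    {"twist": [0, 0, 0], "delta_pos": [-4.0, 2.5, 0], "fingers": 0}
  ]
}}

```text
time: 1.1
tool_pos: [430.0, -207.9, 218.9]
tool_rot: [0.0, -0.19, 0.982, 0.0]
ft_force: [1.2, -1.1, 0.7]
opening: 0.149
grasp_force: 0.0
```

Request:
{"op": "apply_moves", "data": {
  "increments": [
    {"twist": [0, 0, 0], "delta_pos": [-4.0, 2.5, 0], "fingers": 0},
    {"twist": [0, 0, 0], "delta_pos": [-4.0, 2.5, 0], "fingers": 0},
    {"twist": [0, 0, 0], "delta_pos": [-4.0, 2.5, 0], "fingers": 0},
    {"twist": [0, 0, 0], "delta_pos": [-4.0, 2.5, 0], "fingers": 0},
    {"twist": [0, 0, 0], "delta_pos": [-3.0, 2.0, 0], "fingers": 0}
  ]
}}

```text
time: 1.6
tool_pos: [561.9, -25.2, 218.4]
tool_rot: [-0.0, -0.191, 0.982, 0.0]
ft_force: [0.4, -0.5, 0.2]
opening: 0.002
grasp_force: 0.0
```

Request:
{"op": "apply_moves", "data": {
  "increments": [
    {"twist": [0, 0, 0], "delta_pos": [0, 0, 0], "fingers": 0},
    {"twist": [0, 0, 0], "delta_pos": [0, 0, 0], "fingers": 0},
    {"twist": [0, 0, 0], "delta_pos": [0, 0, 0], "fingers": 0}
  ]
}}

```text
time: 1.9
tool_pos: [560.2, -28.0, 218.5]
tool_rot: [-0.0, -0.19, 0.982, 0.0]
ft_force: [-0.2, -1.2, 0.2]
opening: 0.007
grasp_force: 0.0
```

```bash
cat > w.py <<'E'
from h import *
o=get_obs();im=grab_frame('wrist');c=get_calibration('wrist')
cv2.imwrite('pics/w1.png',im[:,:,::-1])
k,l,s,ce=cv2.connectedComponentsWithStats(cork(im))
T=c['tool_from_camera'];Rt=rot(o['tool_rot'])
print(o['time'],o['tool_pos'].round(1),o['tool_rot'].round(4),o['ft_force'].round(1),o['opening'])
for i in range(1,k):
    if s[i,4]<150: continue
    x0,y0,w,h=s[i,:4]
    for p in (ce[i],(x0+w/2,y0+h/2)):
        d=np.array([p[0]-c['cx'],p[1]-c['cy']]);r=np.hypot(*d);t=r/c['fx']
        v=np.r_[np.sin(t)*d/r,np.cos(t)]
        e=Rt.apply(T[:3,3])+o['tool_pos'];v=Rt.apply(T[:3,:3]@v)
        q=plane((e,v),141);print(s[i],np.round(p,1),q.round(1),'tool delta',Rt.inv().apply(q-o['tool_pos']).round(1))
E
python3 w.py
```

```text
1.9 [560.2 -28.  218.5] [-3.000e-04 -1.901e-01  9.818e-01  0.000e+00] [-0.2 -1.2  0.2] 0.007432567931276546
[  92   79   40   45 1395] [111.7 100.9] [ 524.  -206.7  141. ] tool delta [ 100.3 -152.3   77.6]
[  92   79   40   45 1395] [112.  101.5] [ 524.4 -206.3  141. ] tool delta [  99.8 -152.1   77.6]
[ 458  175   36   41 1131] [475.6 194.7] [477.5 139.6 141. ] tool delta [ 14.2 186.3  77.6]
[ 458  175   36   41 1131] [476.  195.5] [478.  140.5 141. ] tool delta [ 13.4 187.   77.6]
[ 267  199   49   52 2002] [291.2 224.6] [571.3 -15.8 141. ] tool delta [-14.8   7.2  77.5]
[ 267  199   49   52 2002] [291.5 225. ] [571.5 -15.4 141. ] tool delta [-15.2   7.5  77.5]
[403 233  48  52 726] [426.3 257.5] [554.3 121.3 141. ] tool delta [-50.2 140.6  77.5]
[403 233  48  52 726] [427. 259.] [555.4 122.9 141. ] tool delta [-51.9 141.7  77.5]
[421 258  47  31 521] [446.8 274.8] [563.3 155.6 141. ] tool delta [-71.4 169.1  77.5]
[421 258  47  31 521] [444.5 273.5] [562.9 151.9 141. ] tool delta [-69.6 165.9  77.5]
[268 281   6  53 250] [270.  306.9] [659.1  -2.  141. ] tool delta [-101.4  -12.8   77.4]
[268 281   6  53 250] [271.  307.5] [659.4  -0.8 141. ] tool delta [-102.2  -11.8   77.4]
[292 281   7  53 268] [295.8 306.9] [649.6  21.6 141. ] tool delta [-101.4   12.6   77.5]
[292 281   7  53 268] [295.5 307.5] [650.4  21.7 141. ] tool delta [-102.2   12.4   77.5]
[ 81 307  22  23 278] [ 90.5 315.2] [ 763.7 -187.3  141. ] tool delta [-129.3 -223.8   77.4]
[ 81 307  22  23 278] [ 92.  318.5] [ 767.8 -185.   141. ] tool delta [-134.  -223.2   77.4]
[ 104  336  306   23 3906] [271.7 348.4] [710.2  19.4 141. ] tool delta [-156.8  -12.1   77.4]
[ 104  336  306   23 3906] [257.  347.5] [715.2   4.4 141. ] tool delta [-155.9  -27.9   77.4]
```

View pics/w1.png

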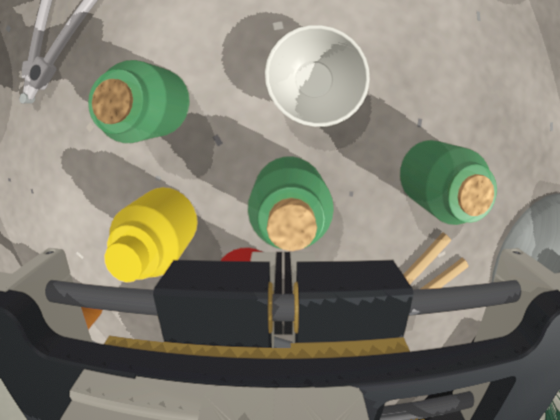

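The wrist view shows the proud cork at (291,225), just ahead of the shut fingertips, at about (572,-15.5), which agrees with the first fix. I'll go to 25 mm above it and hold for over 2 s.

Request:
{"op": "apply_moves", "data": {
  "increments": [
    {"twist": [0, 0, 0], "delta_pos": [-0.8, 0.4, 0], "fingers": 0},
    {"twist": [0, 0, 0], "delta_pos": [-0.8, 0.3, 1.3], "fingers": 0},
    {"twist": [0, 0, 0], "delta_pos": [0, 0, 1.5], "fingers": 0},
    {"twist": [0, 0, 0], "delta_pos": [0, 0, 1.5], "fingers": 0},
    {"twist": [0, 0, 0], "delta_pos": [0, 0, 0.9], "fingers": 0}
  ]
}}

```text
time: 2.45
tool_pos: [572.5, -15.0, 164.7]
tool_rot: [-0.001, -0.19, 0.982, 0.0]
ft_force: [-0.0, -0.0, -0.5]
opening: 0.004
grasp_force: 0.0
```

Request:
{"op": "apply_moves", "data": {
  "increments": [
    {"twist": [0, 0, 0], "delta_pos": [0, 0, 0], "fingers": 0},
    {"twist": [0, 0, 0], "delta_pos": [0, 0, 0], "fingers": 0},
    {"twist": [0, 0, 0], "delta_pos": [0, 0, 0], "fingers": 0},
    {"twist": [0, 0, 0], "delta_pos": [0, 0, 0], "fingers": 0},
    {"twist": [0, 0, 0], "delta_pos": [0, 0, 0], "fingers": 0}
  ]
}}

```text
time: 2.95
tool_pos: [573.3, -15.0, 167.3]
tool_rot: [0.0, -0.19, 0.982, 0.0]
ft_force: [-0.1, -0.2, 0.1]
opening: 0.003
grasp_force: 0.0
```

Run:
```python
from h import *
o=get_obs();print(o['time'],o['tool_pos'],o['ft_force'])
a,b=grab_frame('scene')[150:270,220:360],grab_frame('wrist')[130:330,180:380]
v=np.hstack([cv2.resize(a,(560,480)),cv2.resize(b,(240,480))[:, :]])
v=np.hstack([cv2.resize(a,(400,343)),cv2.resize(b,(343,343))])
cv2.imwrite('pics/hover.png',v[:,:,::-1])
```

```text
2.95 [573.32393983 -14.98330252 167.28014756] [-0.13863848 -0.2122229   0.12547696]
```

View pics/hover.png

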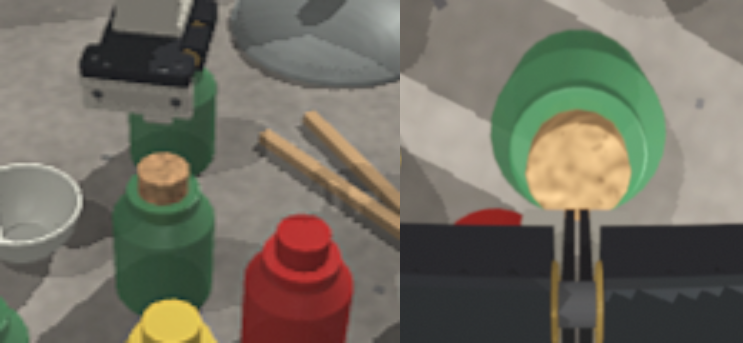

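Run:
```python
from h import *
o=get_obs();c=get_calibration('scene')
f=grab_frame('scene')
for p in (o['tool_pos'],o['tool_pos']+[0,0,66],np.array([572.5,-15.5,141]),np.array([572.5,-15.5,120])):
    v=rot(c['attitude']).inv().apply(p-c['eye']);print('scene',v[0]/v[2]*c['fx']+c['cx'],v[1]/v[2]*c['fy']+c['cy'])
w=get_calibration('wrist');Ti=np.linalg.inv(w['tool_from_camera'])
for p in ([0,0,0],[0,0,26],[0,0,-19]):
    v=(Ti@np.r_[p,1])[:3];t=np.arctan2(np.hypot(*v[:2]),v[2]);d=v[:2]/np.hypot(*v[:2])*t*w['fx'];print('wrist',p,d+[w['cx'],w['cy']])
cv2.imwrite('pics/s2.png',cv2.resize(f[60:280,150:400],None,fx=2.6,fy=2.6)[:,:,::-1])
```

```text
scene 275.8714589606413 200.38330095478457
scene 275.6930660845969 177.51494636761913
scene 275.5647955251579 208.86846866143716
scene 275.6215729356529 215.44175237782156
wrist [0, 0, 0] [283.14317945 244.05116291]
wrist [0, 0, 26] [283.08947731 229.61025208]
wrist [0, 0, -19] [283.19068002 256.89642731]
```

View pics/s2.png

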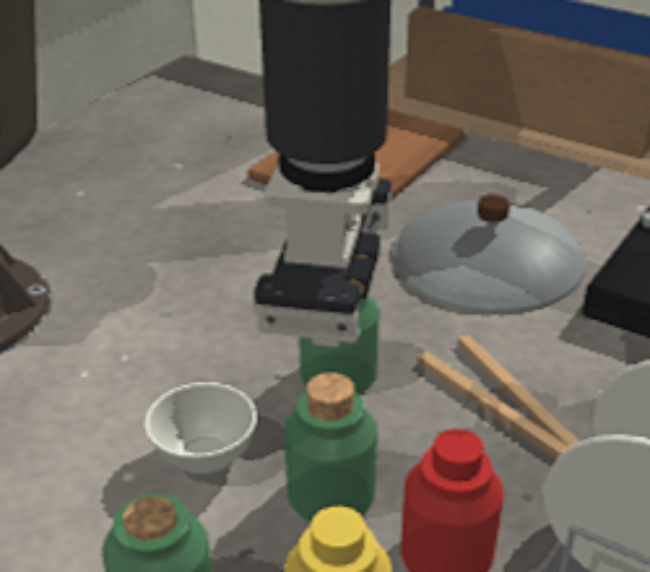

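Run:
```python
from h import *
c=get_calibration('scene');o=get_obs();Rt=rot(o['tool_rot'])
for p in ([0,-97,-66],[39,-97,-66],[-39,-97,-66],[9.5,0,0],[-9.5,0,0]):
    v=rot(c['attitude']).inv().apply(o['tool_pos']+Rt.apply(p)-c['eye']);print(p,v[0]/v[2]*c['fx']+c['cx'],v[1]/v[2]*c['fy']+c['cy'])
f=grab_frame('wrist')[200:340,220:350];s=grab_frame('scene')[150:230,240:320]
v=np.hstack([cv2.resize(f,(390,420)),cv2.resize(s,(400,400))[:400]] if 0 else [cv2.resize(f,(390,420)),cv2.resize(s,(400,420))])
cv2.imwrite('pics/z3.png',v[:,:,::-1])
```

```text
[0, -97, -66] 266.69896242857914 204.58419954673946
[39, -97, -66] 248.28785114188844 202.39793411817024
[-39, -97, -66] 285.3449637035991 206.79835747201923
[9.5, 0, 0] 271.88595618909795 199.9716188283535
[-9.5, 0, 0] 279.78836061110957 200.89589583803942
```

View pics/z3.png

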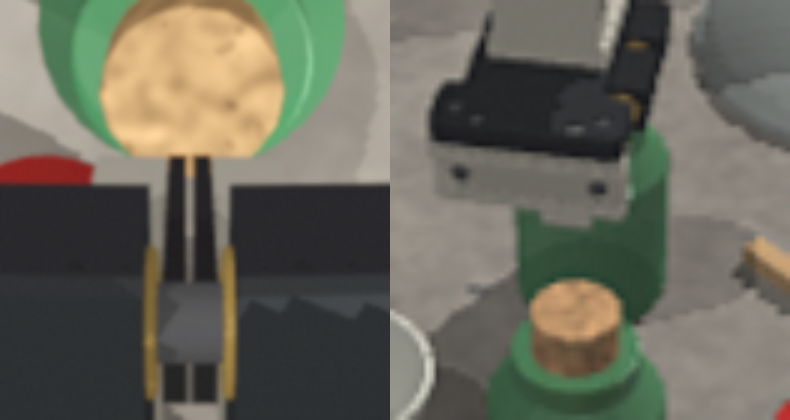

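The close view shows a pale fingertip edge at scene (276,192). The reported TCP projects to (276,200), so the visible tip may be further back than the TCP. I'll triangulate it.

Run:
```python
from h import *
o=get_obs();c=get_calibration('scene');w=get_calibration('wrist');T=w['tool_from_camera'];Rt=rot(o['tool_rot'])
def wr(p):
    d=np.array([p[0]-w['cx'],p[1]-w['cy']]);r=np.hypot(*d);t=r/w['fx'];v=np.r_[np.sin(t)*d/r,np.cos(t)]
    return Rt.apply(T[:3,3])+o['tool_pos'],Rt.apply(T[:3,:3]@v)
for y in (191.5,193):
    q,e=tri(ray(c,(276,y)),wr((283,252.3)));print(Rt.inv().apply(q-o['tool_pos']),e)
Ti=np.linalg.inv(T)
for p in ([9.5,0,0],[-9.5,0,0],[9.5,0,-20],[-9.5,0,-20],[0,0,-12]):
    v=(Ti@np.r_[p,1])[:3];t=np.arctan2(np.hypot(*v[:2]),v[2]);print(p,t/np.hypot(*v[:2])*v[1]*w['fx']+w['cy'])
print(o['time'],o['opening'])
```

```text
[  2.24548897   1.20879584 -23.6577437 ] 5.848237021478876
[  1.44848503   0.83838164 -20.15193015] 4.17930300322065
[9.5, 0, 0] 230.15805008308374
[-9.5, 0, 0] 257.45089202395314
[9.5, 0, -20] 242.64409815656984
[-9.5, 0, -20] 271.9931143826264
[0, 0, -12] 251.90159935569932
3.2 0.002947767889473553
```

The visible tips lie about 20 mm behind the reported TCP, and the sources disagree. I have time for both readings: first hold 25 mm above by TCP for over 2 s, then hold with the visible tips 25 mm above, and only then press with force feedback.

Request:
{"op": "apply_moves", "data": {
  "increments": [
    {"twist": [0, 0, 0], "delta_pos": [0, 0, 0], "fingers": 0},
    {"twist": [0, 0, 0], "delta_pos": [0, 0, 0], "fingers": 0},
    {"twist": [0, 0, 0], "delta_pos": [0, 0, 0], "fingers": 0},
    {"twist": [0, 0, 0], "delta_pos": [0, 0, 0], "fingers": 0},
    {"twist": [0, 0, 0], "delta_pos": [0, 0, 0], "fingers": 0}
  ]
}}

```text
time: 3.7
tool_pos: [573.1, -15.0, 166.7]
tool_rot: [-0.0, -0.19, 0.982, 0.0]
ft_force: [0.1, -0.3, -0.2]
opening: 0.005
grasp_force: 0.0
```

Request:
{"op": "apply_moves", "data": {
  "increments": [
    {"twist": [0, 0, 0], "delta_pos": [0, 0, 0], "fingers": 0},
    {"twist": [0, 0, 0], "delta_pos": [0, 0, 0], "fingers": 0},
    {"twist": [0, 0, 0], "delta_pos": [0, 0, 0], "fingers": 0},
    {"twist": [0, 0, 0], "delta_pos": [0, 0, 0], "fingers": 0},
    {"twist": [0, 0, 0], "delta_pos": [0, 0, 0], "fingers": 0}
  ]
}}

```text
time: 4.2
tool_pos: [573.0, -15.0, 166.7]
tool_rot: [-0.0, -0.19, 0.982, 0.0]
ft_force: [-0.3, 0.5, 0.5]
opening: 0.005
grasp_force: 0.0
```

Request:
{"op": "apply_moves", "data": {
  "increments": [
    {"twist": [0, 0, 0], "delta_pos": [0, 0, 0], "fingers": 0},
    {"twist": [0, 0, 0], "delta_pos": [0, 0, 0], "fingers": 0},
    {"twist": [0, 0, 0], "delta_pos": [0, 0, 0], "fingers": 0},
    {"twist": [0, 0, 0], "delta_pos": [0, 0, 0], "fingers": 0},
    {"twist": [0, 0, 0], "delta_pos": [0, 0, 0], "fingers": 0}
  ]
}}

```text
time: 4.7
tool_pos: [573.1, -15.0, 166.8]
tool_rot: [0.0, -0.19, 0.982, 0.0]
ft_force: [-0.2, 0.2, -0.2]
opening: 0.002
grasp_force: 0.0
```

Request:
{"op": "apply_moves", "data": {
  "increments": [
    {"twist": [0, 0, 0], "delta_pos": [0, 0, 0], "fingers": 0},
    {"twist": [0, 0, 0], "delta_pos": [0, 0, 0], "fingers": 0},
    {"twist": [0, 0, 0], "delta_pos": [0, 0, 0], "fingers": 0},
    {"twist": [0, 0, 0], "delta_pos": [0, 0, 0], "fingers": 0},
    {"twist": [0, 0, 0], "delta_pos": [0, 0, 0], "fingers": 0}
  ]
}}

```text
time: 5.2
tool_pos: [573.0, -15.0, 166.8]
tool_rot: [-0.0, -0.19, 0.982, 0.0]
ft_force: [-0.9, -0.6, -0.2]
opening: 0.007
grasp_force: 0.0
```

Request:
{"op": "apply_moves", "data": {
  "increments": [
    {"twist": [0, 0, 0], "delta_pos": [0, 0, 0.5], "fingers": 0},
    {"twist": [0, 0, 0], "delta_pos": [0, 0, 0.5], "fingers": 0},
    {"twist": [0, 0, 0], "delta_pos": [0, 0, 0.5], "fingers": 0},
    {"twist": [0, 0, 0], "delta_pos": [0, 0, 0.3], "fingers": 0},
    {"twist": [0, 0, 0], "delta_pos": [0, 0, 0], "fingers": 0}
  ]
}}

```text
time: 5.7
tool_pos: [572.7, -15.1, 148.0]
tool_rot: [-0.001, -0.19, 0.982, -0.0]
ft_force: [-0.4, -0.6, -0.0]
opening: 0.004
grasp_force: 0.0
```

Run:
```python
from h import *
f=grab_frame('wrist')[180:320,220:350];s=grab_frame('scene')[150:230,240:320]
v=np.hstack([cv2.resize(f,(390,420)),cv2.resize(s,(400,420))])
cv2.imwrite('pics/z4.png',v[:,:,::-1])
```

```text
(no output)
```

View pics/z4.png

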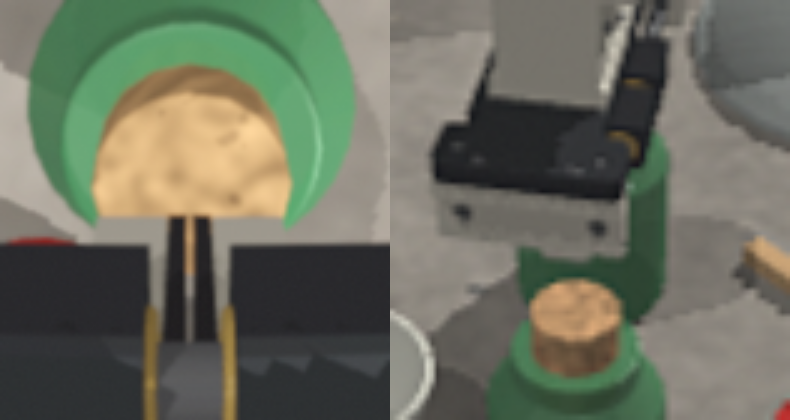

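The tip edge is now at scene (276,199) and the cork-top centre at (277,208), so the visible tips are about 25 mm above the cork, with no contact force. I'll hold here for over 2 s.

Request:
{"op": "apply_moves", "data": {
  "increments": [
    {"twist": [0, 0, 0], "delta_pos": [0, 0, 0], "fingers": 0},
    {"twist": [0, 0, 0], "delta_pos": [0, 0, 0], "fingers": 0},
    {"twist": [0, 0, 0], "delta_pos": [0, 0, 0], "fingers": 0},
    {"twist": [0, 0, 0], "delta_pos": [0, 0, 0], "fingers": 0},
    {"twist": [0, 0, 0], "delta_pos": [0, 0, 0], "fingers": 0}
  ]
}}

```text
time: 6.3
tool_pos: [573.1, -15.0, 148.8]
tool_rot: [0.0, -0.19, 0.982, -0.0]
ft_force: [-0.8, -0.0, -0.1]
opening: 0.006
grasp_force: 0.0
```

Request:
{"op": "apply_moves", "data": {
  "increments": [
    {"twist": [0, 0, 0], "delta_pos": [0, 0, 0], "fingers": 0},
    {"twist": [0, 0, 0], "delta_pos": [0, 0, 0], "fingers": 0},
    {"twist": [0, 0, 0], "delta_pos": [0, 0, 0], "fingers": 0},
    {"twist": [0, 0, 0], "delta_pos": [0, 0, 0], "fingers": 0},
    {"twist": [0, 0, 0], "delta_pos": [0, 0, 0], "fingers": 0}
  ]
}}

```text
time: 6.8
tool_pos: [573.1, -15.0, 148.8]
tool_rot: [0.0, -0.19, 0.982, 0.0]
ft_force: [0.5, 0.6, -0.1]
opening: 0.008
grasp_force: 0.0
```

Request:
{"op": "apply_moves", "data": {
  "increments": [
    {"twist": [0, 0, 0], "delta_pos": [0, 0, 0], "fingers": 0},
    {"twist": [0, 0, 0], "delta_pos": [0, 0, 0], "fingers": 0},
    {"twist": [0, 0, 0], "delta_pos": [0, 0, 0], "fingers": 0},
    {"twist": [0, 0, 0], "delta_pos": [0, 0, 0], "fingers": 0},
    {"twist": [0, 0, 0], "delta_pos": [0, 0, 0], "fingers": 0}
  ]
}}

```text
time: 7.3
tool_pos: [573.0, -15.0, 148.8]
tool_rot: [-0.0, -0.19, 0.982, 0.0]
ft_force: [0.5, 0.1, -0.5]
opening: 0.002
grasp_force: 0.0
```

Request:
{"op": "apply_moves", "data": {
  "increments": [
    {"twist": [0, 0, 0], "delta_pos": [0, 0, 0], "fingers": 0},
    {"twist": [0, 0, 0], "delta_pos": [0, 0, 0], "fingers": 0},
    {"twist": [0, 0, 0], "delta_pos": [0, 0, 0], "fingers": 0},
    {"twist": [0, 0, 0], "delta_pos": [0, 0, 0], "fingers": 0},
    {"twist": [0, 0, 0], "delta_pos": [0, 0, 0], "fingers": 0}
  ]
}}

```text
time: 7.8
tool_pos: [573.1, -15.0, 148.8]
tool_rot: [0.0, -0.19, 0.982, 0.0]
ft_force: [-0.8, -0.8, 0.2]
opening: 0.005
grasp_force: 0.0
```

Request:
{"op": "apply_moves", "data": {
  "increments": [
    {"twist": [0, 0, 0], "delta_pos": [0, 0, 0], "fingers": 0},
    {"twist": [0, 0, 0], "delta_pos": [0, 0, 0.2], "fingers": 0},
    {"twist": [0, 0, 0], "delta_pos": [0, 0, 0.2], "fingers": 0},
    {"twist": [0, 0, 0], "delta_pos": [0, 0, 0.2], "fingers": 0},
    {"twist": [0, 0, 0], "delta_pos": [0, 0, 0.2], "fingers": 0}
  ]
}}

```text
time: 8.3
tool_pos: [573.0, -15.0, 140.5]
tool_rot: [-0.0, -0.19, 0.982, -0.0]
ft_force: [0.6, 0.4, -0.2]
opening: 0.005
grasp_force: 0.0
```

Request:
{"op": "apply_moves", "data": {
  "increments": [
    {"twist": [0, 0, 0], "delta_pos": [0, 0, 0.2], "fingers": 0},
    {"twist": [0, 0, 0], "delta_pos": [0, 0, 0.2], "fingers": 0},
    {"twist": [0, 0, 0], "delta_pos": [0, 0, 0], "fingers": 0}
  ]
}}

```text
time: 8.6
tool_pos: [572.9, -15.0, 136.4]
tool_rot: [-0.0, -0.19, 0.982, 0.0]
ft_force: [-0.6, 0.7, 0.3]
opening: 0.008
grasp_force: 0.0
```

There is no contact at TCP z 136, so the real tips are short of the TCP, and the second hold was the true one. Continuing down gently.

Request:
{"op": "apply_moves", "data": {
  "increments": [
    {"twist": [0, 0, 0], "delta_pos": [0, 0, 0.2], "fingers": 0},
    {"twist": [0, 0, 0], "delta_pos": [0, 0, 0.2], "fingers": 0},
    {"twist": [0, 0, 0], "delta_pos": [0, 0, 0.2], "fingers": 0},
    {"twist": [0, 0, 0], "delta_pos": [0, 0, 0.2], "fingers": 0},
    {"twist": [0, 0, 0], "delta_pos": [0, 0, 0.2], "fingers": 0}
  ]
}}

```text
time: 9.1
tool_pos: [573.0, -15.0, 126.6]
tool_rot: [-0.0, -0.19, 0.982, 0.0]
ft_force: [-0.2, -0.2, 0.9]
opening: 0.005
grasp_force: 0.0
```

Request:
{"op": "apply_moves", "data": {
  "increments": [
    {"twist": [0, 0, 0], "delta_pos": [0, 0, 0.2], "fingers": 0},
    {"twist": [0, 0, 0], "delta_pos": [0, 0, 0.2], "fingers": 0},
    {"twist": [0, 0, 0], "delta_pos": [0, 0, 0.1], "fingers": 0},
    {"twist": [0, 0, 0], "delta_pos": [0, 0, 0.1], "fingers": 0}
  ]
}}

```text
time: 9.5
tool_pos: [573.1, -15.0, 120.7]
tool_rot: [-0.0, -0.19, 0.982, -0.0]
ft_force: [0.6, -0.2, 0.2]
opening: 0.01
grasp_force: 0.0
```

Request:
{"op": "apply_moves", "data": {
  "increments": [
    {"twist": [0, 0, 0], "delta_pos": [0, 0, 0.1], "fingers": 0},
    {"twist": [0, 0, 0], "delta_pos": [0, 0, 0.1], "fingers": 0},
    {"twist": [0, 0, 0], "delta_pos": [0, 0, 0.1], "fingers": 0}
  ]
}}

```text
time: 9.8
tool_pos: [573.1, -15.0, 117.7]
tool_rot: [0.0, -0.19, 0.982, 0.0]
ft_force: [-0.3, 0.0, 0.2]
opening: 0.006
grasp_force: 0.0
```

Run:
```python
from h import *
f=grab_frame('wrist')[150:310,200:370];s=grab_frame('scene')[150:230,240:320]
v=np.hstack([cv2.resize(f,(390,420)),cv2.resize(s,(400,420))])
cv2.imwrite('pics/z5.png',v[:,:,::-1])
```

```text
(no output)
```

View pics/z5.png

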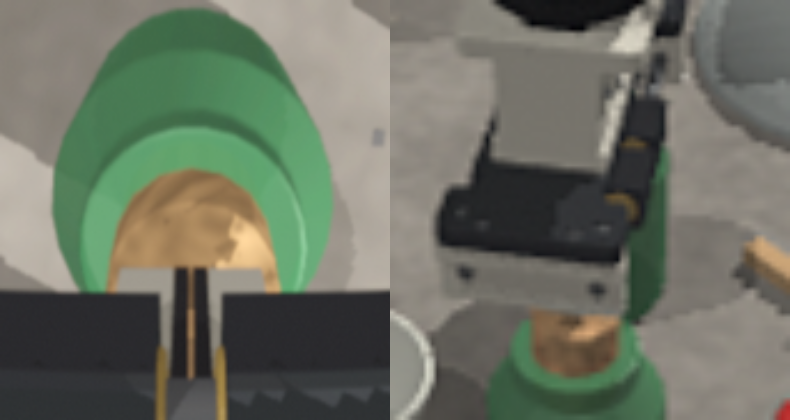

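The tips are now just above the still-raised cork, with their shadow on it at scene (276,212), and no force yet. Continuing in 1 mm steps.

Request:
{"op": "apply_moves", "data": {
  "increments": [
    {"twist": [0, 0, 0], "delta_pos": [0, 0, 0.1], "fingers": 0},
    {"twist": [0, 0, 0], "delta_pos": [0, 0, 0.1], "fingers": 0},
    {"twist": [0, 0, 0], "delta_pos": [0, 0, 0.1], "fingers": 0}
  ]
}}

```text
time: 10.2
tool_pos: [573.1, -15.0, 114.7]
tool_rot: [0.0, -0.19, 0.982, 0.0]
ft_force: [0.5, 0.1, -0.4]
opening: 0.008
grasp_force: 0.0
```

Request:
{"op": "apply_moves", "data": {
  "increments": [
    {"twist": [0, 0, 0], "delta_pos": [0, 0, 0.1], "fingers": 0},
    {"twist": [0, 0, 0], "delta_pos": [0, 0, 0.1], "fingers": 0}
  ]
}}

```text
time: 10.4
tool_pos: [573.1, -15.0, 112.7]
tool_rot: [-0.0, -0.19, 0.982, 0.0]
ft_force: [0.1, -0.4, -0.2]
opening: 0.004
grasp_force: 0.0
```

Request:
{"op": "apply_moves", "data": {
  "increments": [
    {"twist": [0, 0, 0], "delta_pos": [0, 0, 0.1], "fingers": 0},
    {"twist": [0, 0, 0], "delta_pos": [0, 0, 0.1], "fingers": 0}
  ]
}}

```text
time: 10.6
tool_pos: [573.1, -15.0, 110.7]
tool_rot: [-0.0, -0.19, 0.982, 0.0]
ft_force: [-0.5, -0.5, -0.2]
opening: 0.002
grasp_force: 0.0
```

Run:
```python
from h import *
f=grab_frame('scene');np.save('s_now.npy',f)
a=cv2.imread('pics/scene0.png')[:,:,::-1]
for y in range(196,228):
    print(y,[tuple(int(v) for v in f[y,x]) for x in (270,274,277,281)],'|',[tuple(int(v) for v in a[y,x]) for x in (270,277)])
m=cork(f)[195:230,260:295];print('\n'.join(''.join('#' if v else '.' for v in r) for r in m))
```

```text
196 [(37, 39, 40), (52, 54, 56), (51, 53, 55), (73, 74, 75)] | [(57, 83, 62), (49, 74, 55)]
197 [(38, 39, 41), (55, 56, 58), (97, 97, 98), (54, 55, 58)] | [(53, 80, 59), (49, 74, 55)]
198 [(36, 37, 38), (45, 46, 48), (66, 67, 68), (50, 51, 55)] | [(50, 77, 56), (49, 75, 55)]
199 [(34, 35, 36), (35, 35, 36), (34, 34, 37), (42, 43, 44)] | [(51, 78, 57), (48, 73, 54)]
200 [(29, 30, 33), (30, 30, 34), (31, 30, 34), (32, 32, 34)] | [(49, 76, 55), (47, 72, 54)]
201 [(44, 45, 45), (24, 25, 28), (27, 27, 30), (30, 30, 33)] | [(49, 76, 55), (46, 72, 54)]
202 [(113, 111, 103), (84, 82, 78), (52, 51, 51), (22, 22, 26)] | [(50, 77, 56), (32, 65, 49)]
203 [(118, 115, 107), (115, 112, 104), (111, 108, 101), (106, 103, 96)] | [(45, 74, 54), (130, 110, 80)]
204 [(116, 111, 105), (116, 113, 105), (119, 115, 108), (117, 114, 106)] | [(50, 75, 55), (177, 138, 100)]
205 [(110, 106, 99), (109, 107, 99), (112, 109, 101), (124, 120, 112)] | [(130, 108, 78), (180, 139, 101)]
206 [(109, 106, 99), (109, 106, 98), (109, 106, 98), (80, 78, 75)] | [(157, 122, 88), (174, 136, 98)]
207 [(108, 105, 97), (108, 105, 
[... 2594 characters left out ...]
................
.........##........................
.........########.####.............
.........################..........
.........################..........
.........################..........
.........################..........
.........################..........
.........################..........
..........##############...........
............##########.............
...............###.................
...................................
...................................
...................................
...................................
...................................
...................................
...................................
...................................
```

There is still no contact at TCP z 110.7. The cork's pixels are unchanged, so it hasn't been pressed. The finger backs span about 40 mm, so the edge I measured is nearer the camera, and the tips are about 30–37 mm behind the TCP. Contact should then come at TCP z of about 103–110. I'll back up to z 132, which puts the true gap at 21–29 mm, and hold properly before touching.

Request:
{"op": "apply_moves", "data": {
  "increments": [
    {"twist": [0, 0, 0], "delta_pos": [0, 0, -0.7], "fingers": 0},
    {"twist": [0, 0, 0], "delta_pos": [0, 0, -0.7], "fingers": 0},
    {"twist": [0, 0, 0], "delta_pos": [0, 0, -0.7], "fingers": 0},
    {"twist": [0, 0, 0], "delta_pos": [0, 0, 0], "fingers": 0},
    {"twist": [0, 0, 0], "delta_pos": [0, 0, 0], "fingers": 0}
  ]
}}

```text
time: 11.15
tool_pos: [573.2, -14.9, 132.2]
tool_rot: [0.0, -0.19, 0.982, 0.0]
ft_force: [-0.4, -0.1, -0.5]
opening: 0.005
grasp_force: 0.0
```

Run:
```python
from h import *
o=get_obs();print(o['time'],o['tool_pos'])
f=grab_frame('wrist')[130:330,190:390];s=grab_frame('scene')[180:230,252:302]
v=np.hstack([cv2.resize(f,(390,390)),cv2.resize(s,(390,390),interpolation=cv2.INTER_CUBIC)])
cv2.imwrite('pics/z6.png',v[:,:,::-1])
```

```text
11.15 [573.23420554 -14.90269374 132.17736358]
```

View pics/z6.png

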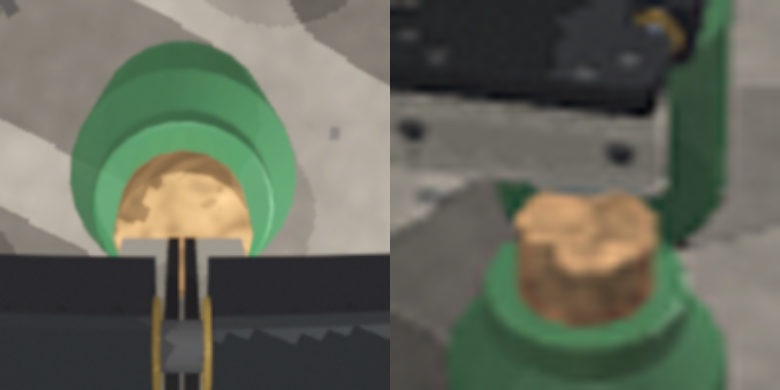

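The fingers are clear of the cork and centred over it: wrist cork centre x is about 283 and the fingers are at 283. I'll hold here.

Request:
{"op": "apply_moves", "data": {
  "increments": [
    {"twist": [0, 0, 0], "delta_pos": [0, 0, 0], "fingers": 0},
    {"twist": [0, 0, 0], "delta_pos": [0, 0, 0], "fingers": 0},
    {"twist": [0, 0, 0], "delta_pos": [0, 0, 0], "fingers": 0},
    {"twist": [0, 0, 0], "delta_pos": [0, 0, 0], "fingers": 0},
    {"twist": [0, 0, 0], "delta_pos": [0, 0, 0], "fingers": 0}
  ]
}}

```text
time: 11.75
tool_pos: [573.1, -15.0, 131.7]
tool_rot: [-0.0, -0.19, 0.982, -0.0]
ft_force: [-0.3, 0.4, 0.3]
opening: 0.007
grasp_force: 0.0
```

Request:
{"op": "apply_moves", "data": {
  "increments": [
    {"twist": [0, 0, 0], "delta_pos": [0, 0, 0], "fingers": 0},
    {"twist": [0, 0, 0], "delta_pos": [0, 0, 0], "fingers": 0},
    {"twist": [0, 0, 0], "delta_pos": [0, 0, 0], "fingers": 0},
    {"twist": [0, 0, 0], "delta_pos": [0, 0, 0], "fingers": 0},
    {"twist": [0, 0, 0], "delta_pos": [0, 0, 0], "fingers": 0}
  ]
}}

```text
time: 12.25
tool_pos: [573.1, -15.0, 131.8]
tool_rot: [0.0, -0.19, 0.982, -0.0]
ft_force: [-0.2, -0.0, -0.1]
opening: 0.003
grasp_force: 0.0
```

Request:
{"op": "apply_moves", "data": {
  "increments": [
    {"twist": [0, 0, 0], "delta_pos": [0, 0, 0], "fingers": 0},
    {"twist": [0, 0, 0], "delta_pos": [0, 0, 0], "fingers": 0},
    {"twist": [0, 0, 0], "delta_pos": [0, 0, 0], "fingers": 0},
    {"twist": [0, 0, 0], "delta_pos": [0, 0, 0], "fingers": 0},
    {"twist": [0, 0, 0], "delta_pos": [0, 0, 0], "fingers": 0}
  ]
}}

```text
time: 12.75
tool_pos: [573.1, -15.0, 131.8]
tool_rot: [0.0, -0.19, 0.982, 0.0]
ft_force: [-0.4, 0.0, -0.7]
opening: 0.008
grasp_force: 0.0
```

Request:
{"op": "apply_moves", "data": {
  "increments": [
    {"twist": [0, 0, 0], "delta_pos": [0, 0, 0], "fingers": 0},
    {"twist": [0, 0, 0], "delta_pos": [0, 0, 0], "fingers": 0},
    {"twist": [0, 0, 0], "delta_pos": [0, 0, 0], "fingers": 0},
    {"twist": [0, 0, 0], "delta_pos": [0, 0, 0], "fingers": 0},
    {"twist": [0, 0, 0], "delta_pos": [0, 0, 0], "fingers": 0}
  ]
}}

```text
time: 13.25
tool_pos: [573.1, -15.0, 131.8]
tool_rot: [0.0, -0.19, 0.982, 0.0]
ft_force: [-0.2, 0.4, 0.3]
opening: 0.01
grasp_force: 0.0
```

Request:
{"op": "apply_moves", "data": {
  "increments": [
    {"twist": [0, 0, 0], "delta_pos": [0, 0, 0], "fingers": 0},
    {"twist": [0, 0, 0], "delta_pos": [0, 0, 0], "fingers": 0},
    {"twist": [0, 0, 0], "delta_pos": [0, 0, 0.7], "fingers": 0},
    {"twist": [0, 0, 0], "delta_pos": [0, 0, 0.7], "fingers": 0},
    {"twist": [0, 0, 0], "delta_pos": [0, 0, 0.6], "fingers": 0}
  ]
}}

```text
time: 13.75
tool_pos: [572.7, -15.1, 110.8]
tool_rot: [-0.0, -0.19, 0.982, 0.0]
ft_force: [0.4, -1.2, -0.8]
opening: 0.004
grasp_force: 0.0
```

Request:
{"op": "apply_moves", "data": {
  "increments": [
    {"twist": [0, 0, 0], "delta_pos": [0, 0, 0.1], "fingers": 0},
    {"twist": [0, 0, 0], "delta_pos": [0, 0, 0.1], "fingers": 0},
    {"twist": [0, 0, 0], "delta_pos": [0, 0, 0.1], "fingers": 0}
  ]
}}

```text
time: 14.05
tool_pos: [572.9, -15.1, 109.1]
tool_rot: [-0.0, -0.19, 0.982, -0.0]
ft_force: [-3.3, 0.3, 4.5]
opening: 0.005
grasp_force: 2.5
```

Request:
{"op": "apply_moves", "data": {
  "increments": [
    {"twist": [0, 0, 0], "delta_pos": [0, 0, 0.1], "fingers": 0},
    {"twist": [0, 0, 0], "delta_pos": [0, 0, 0.1], "fingers": 0}
  ]
}}

```text
time: 14.25
tool_pos: [572.9, -15.1, 107.0]
tool_rot: [0.0, -0.19, 0.982, -0.0]
ft_force: [-3.2, 0.8, 5.1]
opening: 0.006
grasp_force: 2.5
```

Contact was at TCP z of about 110, so the last hold had a true gap of about 22 mm. The cork is sliding at 5 N. I'll keep pressing slowly, with a slight nudge to relieve the 3 N side force.

Request:
{"op": "apply_moves", "data": {
  "increments": [
    {"twist": [0, 0, 0], "delta_pos": [0.03, 0.01, 0.1], "fingers": 0},
    {"twist": [0, 0, 0], "delta_pos": [0, 0, 0.1], "fingers": 0},
    {"twist": [0, 0, 0], "delta_pos": [0, 0, 0.1], "fingers": 0}
  ]
}}

```text
time: 14.55
tool_pos: [572.8, -15.1, 103.8]
tool_rot: [0.0, -0.19, 0.982, -0.0]
ft_force: [-2.6, -0.7, 5.7]
opening: 0.002
grasp_force: 2.5
```

Request:
{"op": "apply_moves", "data": {
  "increments": [
    {"twist": [0, 0, 0], "delta_pos": [0, 0, 0.1], "fingers": 0},
    {"twist": [0, 0, 0], "delta_pos": [0, 0, 0.1], "fingers": 0},
    {"twist": [0, 0, 0], "delta_pos": [0, 0, 0.1], "fingers": 0}
  ]
}}

```text
time: 14.85
tool_pos: [572.8, -15.1, 100.7]
tool_rot: [0.0, -0.19, 0.982, -0.0]
ft_force: [-1.4, -1.2, 4.2]
opening: 0.002
grasp_force: 2.5
```

Request:
{"op": "apply_moves", "data": {
  "increments": [
    {"twist": [0, 0, 0], "delta_pos": [0, 0, 0.1], "fingers": 0},
    {"twist": [0, 0, 0], "delta_pos": [0, 0, 0.05], "fingers": 0}
  ]
}}

```text
time: 15.05
tool_pos: [572.8, -15.1, 99.2]
tool_rot: [0.0, -0.19, 0.982, -0.0]
ft_force: [-2.1, -1.6, 4.8]
opening: 0.008
grasp_force: 2.4
```

Request:
{"op": "apply_moves", "data": {
  "increments": [
    {"twist": [0, 0, 0], "delta_pos": [0, 0, 0.05], "fingers": 0},
    {"twist": [0, 0, 0], "delta_pos": [0, 0, 0.05], "fingers": 0}
  ]
}}

```text
time: 15.25
tool_pos: [572.8, -15.1, 98.3]
tool_rot: [0.0, -0.19, 0.982, -0.0]
ft_force: [-1.6, -1.9, 3.9]
opening: 0.004
grasp_force: 2.4
```

Request:
{"op": "apply_moves", "data": {
  "increments": [
    {"twist": [0, 0, 0], "delta_pos": [0, 0, 0.05], "fingers": 0},
    {"twist": [0, 0, 0], "delta_pos": [0, 0, 0.05], "fingers": 0}
  ]
}}

```text
time: 15.45
tool_pos: [572.8, -15.1, 97.3]
tool_rot: [0.0, -0.19, 0.982, -0.0]
ft_force: [-2.0, -0.7, 4.3]
opening: 0.006
grasp_force: 2.4
```

Request:
{"op": "apply_moves", "data": {
  "increments": [
    {"twist": [0, 0, 0], "delta_pos": [0, 0, 0.05], "fingers": 0},
    {"twist": [0, 0, 0], "delta_pos": [0, 0, 0.05], "fingers": 0}
  ]
}}

```text
time: 15.65
tool_pos: [572.8, -15.1, 96.3]
tool_rot: [0.0, -0.19, 0.982, -0.0]
ft_force: [-1.8, -1.3, 5.4]
opening: 0.002
grasp_force: 2.4
```

Request:
{"op": "apply_moves", "data": {
  "increments": [
    {"twist": [0, 0, 0], "delta_pos": [0, 0, 0.05], "fingers": 0},
    {"twist": [0, 0, 0], "delta_pos": [0, 0, 0.05], "fingers": 0}
  ]
}}

```text
time: 15.85
tool_pos: [572.9, -15.1, 95.5]
tool_rot: [0.0, -0.19, 0.982, -0.0]
ft_force: [-3.3, -1.4, 10.2]
opening: 0.005
grasp_force: 5.0
```

Request:
{"op": "apply_moves", "data": {
  "increments": [
    {"twist": [0, 0, 0], "delta_pos": [0, 0, 0.05], "fingers": 0},
    {"twist": [0, 0, 0], "delta_pos": [0, 0, 0.03], "fingers": 0}
  ]
}}

```text
time: 16.05
tool_pos: [572.9, -15.1, 95.4]
tool_rot: [0.0, -0.19, 0.982, -0.0]
ft_force: [-5.3, 0.4, 14.4]
opening: 0.006
grasp_force: 7.1
```

The force rises and motion has stopped at z 95.4 after about 14.5 mm of travel, so the cork is home. I'll back straight up and check.

Request:
{"op": "apply_moves", "data": {
  "increments": [
    {"twist": [0, 0, 0], "delta_pos": [0, 0, -0.3], "fingers": 0},
    {"twist": [0, 0, 0], "delta_pos": [0, 0, -1], "fingers": 0},
    {"twist": [0, 0, 0], "delta_pos": [0, 0, -2.5], "fingers": 0},
    {"twist": [0, 0, 0], "delta_pos": [0, 0, -3], "fingers": 0},
    {"twist": [0, 0, 0], "delta_pos": [0, 0, -3], "fingers": 0}
  ]
}}

```text
time: 16.55
tool_pos: [572.6, -14.9, 193.5]
tool_rot: [-0.0, -0.19, 0.982, 0.0]
ft_force: [0.4, 0.4, 0.5]
opening: 0.01
grasp_force: 0.0
```

Request:
{"op": "apply_moves", "data": {
  "increments": [
    {"twist": [0, 0, 0], "delta_pos": [3, -2, -1], "fingers": 0},
    {"twist": [0, 0, 0], "delta_pos": [4, -2.5, 0], "fingers": 0},
    {"twist": [0, 0, 0], "delta_pos": [4, -2.5, 0], "fingers": 0},
    {"twist": [0, 0, 0], "delta_pos": [0, 0, 0], "fingers": 0},
    {"twist": [0, 0, 0], "delta_pos": [0, 0, 0], "fingers": 0}
  ]
}}

```text
time: 17.05
tool_pos: [496.7, -121.7, 203.1]
tool_rot: [0.001, -0.189, 0.982, 0.0]
ft_force: [0.6, 0.9, -0.3]
opening: 0.004
grasp_force: 0.0
```

Run:
```python
from h import *
o=get_obs();print(o['time'],o['tool_pos'],o['ft_force'].round(1))
a=cv2.imread('pics/scene0.png')[:,:,::-1]
f=grab_frame('scene');cv2.imwrite('pics/end.png',f[:,:,::-1])
m=cork(f);k,l,s,c=cv2.connectedComponentsWithStats(m)
for g in [(280,170),(277,213),(207,259)]:
    i=min((i for i in range(1,k) if s[i,4]>15),key=lambda i:np.hypot(*(c[i]-g)));print(c[i].round(1),s[i])
def green(x):
    m=cv2.inRange(cv2.cvtColor(x.copy(),cv2.COLOR_RGB2HSV),(50,60,30),(85,255,255))[232:275,240:315];y,x=np.nonzero(m);return x.mean(),y.mean(),len(x)
print(green(a),green(f))
t=grab_frame('top');k,l,s,c=cv2.connectedComponentsWithStats(cork(t))
i=min((i for i in range(1,k) if s[i,4]>15),key=lambda i:np.hypot(*(c[i]-(287,208))));print(c[i],s[i])
```

```text
17.05 [ 496.70287246 -121.65630037  203.13890889] [ 0.6  0.9 -0.3]
[279.8 169.3] [273 164  15  11 130]
[276.6 214.3] [268 208  18  14 196]
[207.3 258.7] [197 251  21  17 269]
(np.float64(36.66040100250627), np.float64(11.411027568922306), 798) (np.float64(36.637735849056604), np.float64(11.444025157232705), 795)
[301.54161782 196.63540445] [283 183  40  28 853]
```

The cork's top dropped by 5 px and its height now matches the other jars' corks. The jar hasn't shifted (0.03 px), and the arm is clear.

```bash
python3 -c "from bench import *; print(close_job())"
```

```text
the job is handed in; nothing more can be done
None
```

The raised cork was on the middle green jar; I pointed at it from about 22 mm for over 2 s, pressed it home (about 14 N at the stop) and backed away with the jar unmoved, and the job is handed in. Two earlier pauses above it were too high because the fingertips sit about 30 mm short of the reported tool point.

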